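# Fetch the file from behind the jars and the tote divider

### The arm

A 7-joint arm with a two-finger parallel gripper is mounted at the origin on a cart in front of the work surface, level with it; the furniture and walls round the work are solid. World frame = base frame: x ahead of the robot, y to its left, z up, the work surface at z = 0. Lengths are in m, angles in rad, forces in N, time in s.
With the tool pointing down it reaches from about 0.35 to 0.9 m from the base axis. Payload 8.1 kg.
Tool frame: the origin (TCP) lies midway between the tips of the shut fingers; the grasp point (between the pads) lies arm.grasp_offset behind it (arm.grasp_offset is the distance from the TCP to the grasp point, in m); z points along the fingers, y is the line along which they close (so a half turn about z gives the same grasp; the last joint's range is limited). The gripper opens to 92 mm and grips with 3 to 60 N. Pads are 19 mm wide; open, the fingers measure 130 mm over their backs; the gripper's body (75 mm by 190 mm) begins 47 mm behind the grasp point.
Start: joints at [-1.296, 0.434, 0.025, 1.573, -0.012, 1.134, -0.075], TCP at [0.231, 0.581, 0.227] pointing down, gripper open.
Joint ranges: [-2.62, 2.62], [-0.44, 2.09], [-1.27, 1.32], [0.08, 2.57], [-1.32, 4.46], [0.12, 2], [-2.74, 2.74]. Speed limits (rad/s): [2.22, 2.22, 3.01, 3.01, 3.14, 3.14, 3.14].

### API

Orientations are given as a rotation vector (axis times angle).
In Python, from cell import observe, imaging, arm gives the robot as it stands.
- The arm moves only by the tool apply_moves, never from a script. Its argument "commands" is a list of rows, each a list of 5 numbers: the opening in per cent of the stroke, from 0 (shut) to 100 (fully open), then the shift along the world's x, y, z in units of 0.06 m (1.0 is 0.06 m), then the turn about the world's z in units of 0.5 rad (1.0 is 0.5 rad). A call has 1 to 12 rows; each row shifts and turns the commanded pose from where the row before left it; what a row does not reach is not made up. A row lasts 1/8 s, in which the tool goes at most 62.5 mm and 10.7 degrees, less where a joint would pass 70% of its speed; a pose out of reach is approached as far as the arm can. A call with a number of a shift or a turn outside -1 to 1 is refused whole. A call with a gripper value outside its range is refused whole. The fingers move at their own pace and stop on an object; "newtons" is the grip in N (left out, the last holds). Time passes only in rows, so rows that do not move let the fingers close. It gives the time, the measured TCP pose, the force, the opening and the grip force at its end, in the units of the state.
- observe(): the state, without advancing time (a new reading comes with each control period).
- imaging.get_image(name): name is "side" or "top"; returns (picture, depth): 420x560x3 uint8, red, green, blue; 420x560 float32, m along the optical axis (not along the pixel's ray), 0 where there is no reading.
- imaging.camera_params(name): a dict with "camera_matrix" (3x3 intrinsics, pixels), "dist" ([k1, k2, p1, p2, k3] as OpenCV has them; the pictures are not rectified), "origin" and "rotation" of the camera in the world. Camera axes: x right, y up, looking along -z (the intrinsics and any distortion apply to the point x, -y, -z); pixel columns grow to the right and rows downward; lengths in m; the calibration is good to about 2 mm. A picture is of the moment at which its call begins. camera_params takes no time and is no camera call.
- arm.sign_off(): hands the job in; it is judged then, once.
The state is a dict: "clock": time; "joints": joint angles; "dq": joint speeds; "joint_efforts": joint torques, N m; "position": TCP position; "ee_rot": TCP orientation; "force": force on the tool from outside, world axes, zero at the start; "ft_torque": the same for the moment, N m; "width": opening from 0.0 (shut) to 1.0 (fully open); "gripper_force": force on a finger pad.
Only numpy, scipy, OpenCV 4.12 (cv2) and the standard library are available. Lean on these libraries where they do the work, as an engineer would, in place of code of your own. Each camera call takes 0.05 s, during which the arm holds its last target. There are 200 camera calls.

### The job

The small file lies trapped in the rear bay of the blue tote, behind the yellow sliding divider, and two jars stand in the divider's way. Move both jars onto the grey side tray, slide the divider fully open, take out the file and lay it lengthwise on the middle of the green mat; then slide the divider fully back home and put each jar back, upright, centred on the very ring it came from. Do not tip the jars or disturb the cup and the tape roll.

Things in the scene. Friction and masses are not known exactly. Their poses are not given: they have to be found in the camera images.
- tote: Blue fixed tote, 154 (x) x 210 (y) mm outside, walls 5 mm; origin: centre of underside; -x is its front (robot side). Floor top 4 mm, wall tops 34 mm above origin. Two white floor rings at x -21, y +50 and -50 mm, a jar on each at the start (which on which varies). File bay centred at x +54 mm; rear wall only two 40 mm corner stubs: for |y| < 60 mm the rear is open to the floor for a finger.
- divider (a joint): How far the yellow divider is open, m: 0 = home (bay 36 mm deep, no room for a finger beside the file), up to 0.060 (fully open, an end stop) as it slides towards the tote's front (tote -x). Needs about 1.5 N, stays where it is left. It cannot open fully while the jars stand in the tote.
- divider_tab (a point): Middle of the divider's pinch tab, 12 mm thick (tote x), 50 mm wide (tote y), its top 62 mm over the bench and 13 mm above this point; at tote x +33, y 0 mm when home. Below it the divider is an upright plate across the whole tote, 6 mm thick, top 34 mm over the bench. Axes parallel to the tote's. Pinch it across its thickness from above.
- jar_black_c (a point): Round screw-top jar with black lid and orange-brown band, 50 mm diameter (48 at the body, lid 46), 58 mm tall, 0.16 kg. Point at its centre, 29 mm above its foot; z up.
- jar_red_c (a point): Round screw-top jar with red lid, 46 mm diameter, 55 mm tall, 0.16 kg. Point at its centre, 27.5 mm above its foot; z up.
- file_c (a point): Small bench file, 175 mm long along its y, lying across the tote in the rear bay. Point half-way along, 10 mm above its underside. Round wooden handle 24 mm wide (x), 19 mm tall, from y +12 to +88 mm; thin steel blade 8 mm wide, 5 mm tall, from y -8 to -88 mm. Take the handle across x, near y +35 mm, at mid height.
- side_tray: Slate-grey shallow empty tray fixed to the bench, 100 (x) x 150 (y) mm. Origin: centre of its underside; floor top 4 mm above it, 4 mm walls with tops at 12 mm. Both jars fit side by side along its y.
- tool_mat: Green flat mat fixed to the bench, 80 (x) x 190 (y) mm, 6 mm thick; origin: centre of its underside. The file goes lengthwise along its y, either way round.
- cup: White mixing cup, 69 mm across the rim, 74 mm tall; origin at the centre of its foot. Bystander: leave alone.
- tape: Roll of yellowish masking tape lying flat, 103 mm across, 25 mm tall; origin at the centre of its underside. Bystander: leave alone.
Things that resemble listed ones, but are neither listed nor needed, are in the scene too. Of the things that look like the part that bears jar_red_c, the smallest one is meant.

How it is judged:
On the way, in this order (a step that is already met when the one before it is completed fails the run):
1. both jars stand on the side tray (x of jar_black_c in the frame of side_tray between -0.035 and 0.035 m and y of jar_black_c in the frame of side_tray between -0.06 and 0.06 m and height (world z) of jar_black_c below 0.041 m and angle between each of jar_black_c, jar_red_c's own z axis and vertical below 0.15 rad and linear speed of each of jar_black, jar_red below 0.03 m/s and x of jar_red_c in the frame of side_tray between -0.035 and 0.035 m and y of jar_red_c in the frame of side_tray between -0.06 and 0.06 m and height (world z) of jar_red_c below 0.0395 m), for 0.2 s.
2. the divider is slid open, jars still on the tray (all of step 1 and value of joint divider above 0.045 m), for 0.2 s.
3. the file lies on the mat, jars still on the tray (all of step 1 and x of file_c in the frame of tool_mat between -0.015 and 0.015 m and y of file_c in the frame of tool_mat between -0.015 and 0.015 m and angle between the y axis of file_c and the y axis of tool_mat, either way round below 0.2 rad and height (world z) of file_c below 0.022 m and linear speed of small_file below 0.03 m/s), for 0.2 s.
At the end, for the whole second after the job is handed in: The file lies flat and at rest on the green mat, its middle within 15 mm of the mat's centre along each of the mat's axes and its length within 0.2 rad of the mat's; the divider is home (open less than 8 mm); each jar stands upright and at rest within 15 mm of where it stood at the start (x of file_c in the frame of tool_mat between -0.015 and 0.015 m and y of file_c in the frame of tool_mat between -0.015 and 0.015 m and angle between the y axis of file_c and the y axis of tool_mat, either way round below 0.2 rad and height (world z) of file_c below 0.022 m and linear speed of small_file below 0.03 m/s and value of joint divider below 0.008 m and distance of each of jar_black_c, jar_red_c from where it was at the start of the episode below 0.015 m and angle between each of jar_black_c, jar_red_c's own z axis and vertical below 0.1 rad and linear speed of each of jar_black, jar_red below 0.02 m/s); the robot touches nothing.
It fails at once if the cup is disturbed (distance of cup from where it was at the start of the episode above 0.03 m).
It fails at once if the tape roll is disturbed (distance of tape from where it was at the start of the episode above 0.03 m).
It fails at once if a jar is tipped over (angle between any of jar_black_c, jar_red_c's own z axis and vertical above 0.6 rad).
It also fails if it takes over 128 s, if anything falls off the work surface, if the arm or the gripper's body presses on something with over 40 N, if the wrist force passes 120 N, or if a joint passes its speed limit or range.

## Working session

There is one attempt and no reset: what is moved stays moved. The work goes in short steps, Python scripts to look and compute and a tool call to move; the robot and the scene stay as the last step left them, time stands still between calls to the robot, and variables do not carry over. Pictures are saved under pics/ and viewed, at most 14 in all, crops included, and the job is handed in when it is done.

Besides the shell and the picture viewer there is one more tool, called after "Call:" as name(argument=value, ...) on one line, values as JSON. apply_moves: Moves the arm, as the interface text tells. Its arguments: {"type":"object","properties":{"commands":{"type":"array"},"newtons":{"type":"number"}},"required":["commands"]}

```bash
mkdir -p pics; ls; cat > h.py <<'E'
import numpy as np, cv2
from cell import observe, imaging, arm
def cam(n):
    im,d=imaging.get_image(n); return im,d,imaging.camera_params(n)
def world(p,d,uv):
    K=np.array(p["camera_matrix"],float);uv=np.array(uv,float).reshape(-1,2)
    n=cv2.undistortPoints(uv.reshape(-1,1,2),K,np.array(p["dist"],float)).reshape(-1,2)
    z=np.array([d[int(v),int(u)] for u,v in uv]) if np.ndim(d)==2 else d
    c=np.c_[n[:,0]*z,-n[:,1]*z,-z]
    return c@np.array(p["rotation"]).T+np.array(p["origin"])
def cloud(p,d):
    v,u=np.indices(d.shape);return world(p,d.astype(float),np.c_[u.ravel(),v.ravel()]).reshape(*d.shape,3)
def save(n,im): cv2.imwrite(f"pics/{n}.png",im[:,:,::-1])
E
python3 - <<'E'
from h import *
for n in("top","side"):
    im,d,p=cam(n);save(n+"0",im);np.savez(n+"0",im=im,d=d);print(n,p)
s=observe();print(s,arm.grasp_offset)
E
```

```text
pics
top {'camera_matrix': array([[503.83272255,   0.        , 266.98731516],
       [  0.        , 503.83272255, 212.55334219],
       [  0.        ,   0.        ,   1.        ]]), 'dist': array([-0.02910358,  0.        ,  0.        ,  0.        ,  0.        ]), 'origin': array([0.48591426, 0.34065532, 1.33502606]), 'rotation': array([ 0.01832975, -0.04285878, -1.55389005])}
side {'camera_matrix': array([[443.04986192,   0.        , 274.7821502 ],
       [  0.        , 443.04986192, 198.22121798],
       [  0.        ,   0.        ,   1.        ]]), 'dist': array([-0.11360261,  0.        ,  0.        ,  0.        ,  0.        ]), 'origin': array([0.50562649, 1.25941151, 0.48125599]), 'rotation': array([ 0.01924495, -1.68885706, -2.6171731 ])}
{'clock': 0.1, 'joints': array([-1.29562373,  0.435153  ,  0.02496678,  1.57397465, -0.01161762,
        1.1339882 , -0.07509588]), 'dq': array([-0.00183376, -0.00066526,  0.00166598, -0.003636  ,  0.00130907,
        0.00064356,  0.00022529]), 'joint_efforts': array([ 3.15678670e-03, -6.69114017e+01,  9.88197438e-01, -3.15142214e+01,
       -6.04642276e-02,  3.74514016e-02,  8.84426800e-05]), 'position': array([0.23040843, 0.58050663, 0.22603572]), 'ee_rot': array([-5.89954910e-01, -3.08554591e+00,  2.15128412e-03]), 'force': array([-0.90260838, -0.03880379,  0.11156557]), 'ft_torque': array([-0.04974361, -0.02233673, -0.01736024]), 'gripper_force': 0.0, 'width': 1.0018735419438396} 0.0188
```

```bash
sed -i 's/@np.array(p\["rotation"\]).T/@cv2.Rodrigues(np.array(p["rotation"]))[0].T/' h.py; sed -i 's/z=np.array(\[d\[int(v),int(u)\] for u,v in uv\]) if/z=d[uv[:,1].astype(int),uv[:,0].astype(int)] if/' h.py
```

```text
(no output)
```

View pics/top0.png

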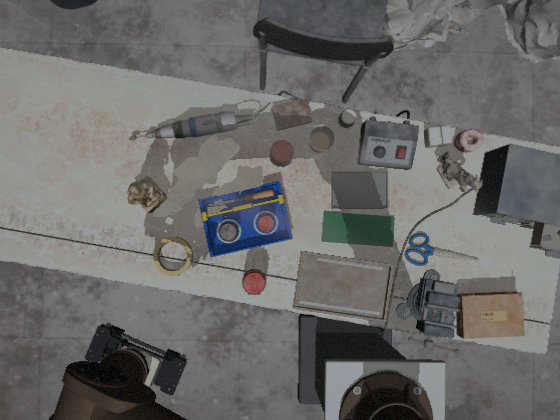

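View pics/side0.png

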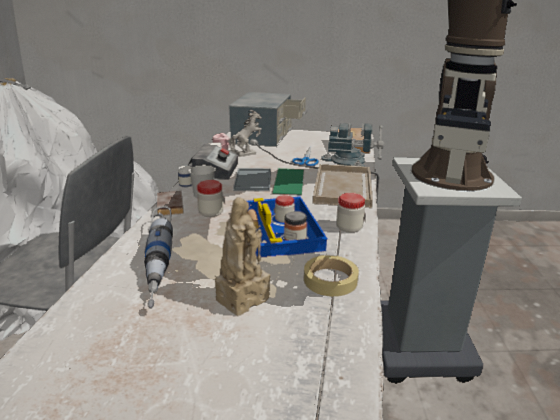

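```bash
python3 - <<'E'
from h import *
z=np.load("top0.npz");im,d=z["im"],z["d"];p=imaging.camera_params("top")
W=cloud(p,d);np.save("W0",W)
c=im[160:270,185:405];c=cv2.resize(c,None,fx=3.6,fy=3.6,interpolation=cv2.INTER_CUBIC);c=np.clip(c*1.5,0,255).astype(np.uint8)
save("crop0",c)
hsv=cv2.cvtColor(im,cv2.COLOR_RGB2HSV);X,Y,Z=W[...,0],W[...,1],W[...,2]
print("bench z",np.median(Z[300:310,200:240]),np.median(Z[160:180,300:330]), np.median(Z[130:160,60:120]))
def rect(m,n):
    k,l,st,_=cv2.connectedComponentsWithStats(m.astype(np.uint8));i=1+np.argmax(st[1:,4]);q=W[l==i]
    r=cv2.minAreaRect(q[:,:2].astype(np.float32)*1000);print(n,r,"z",np.percentile(q[:,2],[5,50,95]),len(q))
H,S,V=cv2.split(hsv);v,u=np.indices(H.shape)
box=lambda a,b,c_,e:(u>a)&(u<b)&(v>c_)&(v<e)
rect((H>40)&(H<90)&(S>90)&box(310,405,200,250),"mat")
rect((H>100)&(H<130)&(S>120)&box(190,300,170,265),"tote")
print(hsv[190,360],hsv[190,322])
rect((Z>.001)&(Z<.03)&(S>25)&box(322,395,165,212)&(H>60),"tray")
for n,a in(("cyl",box(210,245,215,245)),("red",box(250,282,208,240)),("tall",box(195,290,180,250))):
    m=a&(Z>.045)&(Z<.08);q=W[m];print(n,len(q))
    if n!="tall":
        print(np.percentile(q[:,2],[5,50,95]));print(cv2.minEnclosingCircle(q[q[:,2]>np.median(q[:,2])-.003][:,:2].astype(np.float32)*1000),q[q[:,2]>np.median(q[:,2])-.003].mean(0))
m=(H>20)&(H<35)&(S>130)&(V>90)&box(195,290,185,225);q=W[m]
for lo,hi in((.025,.042),(.05,.07)):
    s=q[(q[:,2]>lo)&(q[:,2]<hi)];print("div",lo,len(s),cv2.minAreaRect(s[:,:2].astype(np.float32)*1000),np.median(s[:,2]))
E
```

```text
bench z -0.7052316421097906 -0.0009216159221676623 -0.0007072147566120623
mat ((505.5041198730469, 161.1911163330078), (355.55877685546875, 75.245849609375), 86.21458435058594) z [0.00071259 0.00520314 0.00958116] 1148
tote ((495.7248229980469, 372.71575927734375), (102.74918365478516, 221.9712677001953), 13.445655822753906) z [-0.00065868  0.00434929  0.03499477] 2000
[80  9 81] [ 34  13 152]Traceback (most recent call last):
  File "<stdin>", line 16, in <module>
  File "<stdin>", line 9, in rect
    return _wrapfunc(a, 'argmax', axis=axis, out=out, **kwds)
    return bound(*args, **kwds)
ValueError: attempt to get argmax of an empty sequence
```

View pics/crop0.png

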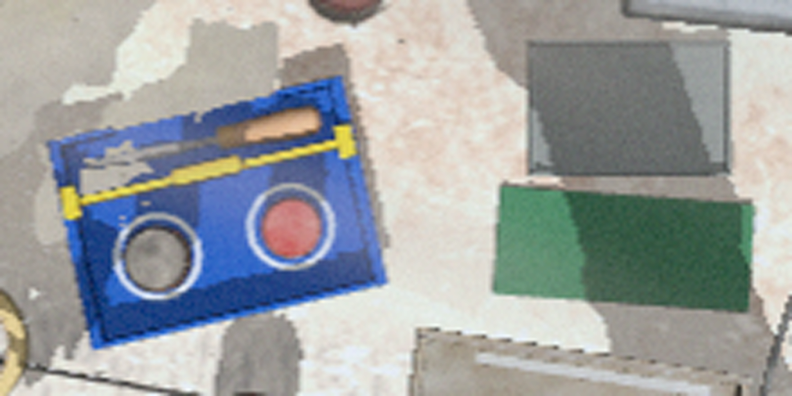

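```bash
cat >> h.py <<'E'
def atz(p,uv,z):
    o=np.array(p["origin"]);a=world(p,np.ones(len(uv)),uv)-o
    return o+a*((z-o[2])/a[:,2])[:,None]
E
python3 - <<'E'
from h import *
p=imaging.camera_params("top");W=np.load("W0.npy");z=np.load("top0.npz");im=z["im"]
f=lambda l:np.array(l,float)/3.6+[185-.4,160-.4]
def quad(n,l,h,up=0):
    q=atz(p,f(l),h);e=q[1]-q[0];e2=q[3]-q[2]
    print(n,q.mean(0).round(4),"yaw of y-axis(left)",[round(float(np.degrees(np.arctan2(v[0],-v[1]))),1)for v in(e,-e2)],"size",[round(float(np.linalg.norm(q[i]-q[(i+1)%4])),3)for i in range(4)])
quad("tray",[(529,42),(730,42),(728,174),(527,174)],.012)
quad("mat",[(503,184),(753,202),(748,311),(493,292)],.006)
quad("tote",[(49,144),(342,76),(385,282),(95,348)],.034)
print("black",atz(p,f([(157,257)]),.062),"red",atz(p,f([(290,227)]),.059),"tab",atz(p,f([(207,172)]),.062),"fileends",atz(p,f([(320,121),(84,163)]),.014))
X,Y,Z=W[...,0],W[...,1],W[...,2]
v,u=np.indices(Z.shape)
for n,(a,b) in(("black",(228.5,231)),("red",(265.5,223))):
    m=((u-a)**2+(v-b)**2<18**2)&(Z>.05)&(Z<.08);q=W[m];print(n,m.sum(),q.mean(0),np.median(q[:,2]),q.min(0),q.max(0))
hsv=cv2.cvtColor(im,cv2.COLOR_RGB2HSV)
m=(u>195)&(u<290)&(v>185)&(v<225)&(Z>.05);print("tabcloud",m.sum(),W[m].mean(0),W[m].min(0),W[m].max(0))
m=(hsv[...,0]<20)&(hsv[...,1]>60)&(u>244)&(u<276)&(v>186)&(v<204);print("handle",m.sum(),cv2.minAreaRect(W[m][:,:2].astype(np.float32)*1000),np.percentile(Z[m],[10,50,90]))
E
```

```text
tray [0.6027 0.0775 0.012 ] yaw of y-axis(left) [1.1, 1.0] size [0.149, 0.097, 0.148, 0.097]
mat [0.5005 0.0785 0.006 ] yaw of y-axis(left) [-3.1, -3.4] size [0.185, 0.08, 0.189, 0.08]
tote [0.5204 0.3769 0.034 ] yaw of y-axis(left) [14.1, 13.7] size [0.216, 0.151, 0.213, 0.15]
black [[0.48761271 0.41819457 0.062     ]] red [[0.51024625 0.32530884 0.059     ]] tab [[0.54783506 0.38426521 0.062     ]] fileends [[0.58886147 0.30413818 0.014     ]
 [0.55520172 0.47556325 0.014     ]]
black 247 [0.48680067 0.41902925 0.06059413] 0.06072778811517576 [0.46476843 0.39845054 0.05006677] [0.50795705 0.43917094 0.06796681]
red 215 [0.51010739 0.32556016 0.05815654] 0.0579546245157887 [0.4891395  0.30526977 0.05035011] [0.5297693  0.34609635 0.0643161 ]
tabcloud 278 [0.52596828 0.35568464 0.14169116] [0.48591426 0.30529693 0.05035011] [0.55975269 0.43414145 1.33502606]
handle 188 ((582.7567749023438, 341.51385498046875), (20.08831024169922, 71.96517181396484), 13.949959754943848) [0.01359272 0.01835543 0.02194154]
```

```bash
python3 - <<'E'
from h import *
W=np.load("W0.npy");v,u=np.indices(W.shape[:2])
for n,(a,b,r) in dict(decoyR=(282,153,13),decoyF=(254,283,13),cup1=(320,138,14),cup2=(347,117,9)).items():
    q=W[((u-a)**2+(v-b)**2<r*r)];q=q[q[:,2]>.03];print(n,q.min(0).round(3),q.max(0).round(3))
E
```

```text
decoyR [0.486 0.258 0.032] [0.717 0.341 1.335]
decoyF [0.327 0.323 0.033] [0.486 0.379 1.335]
cup1 [0.486 0.156 0.03 ] [0.76  0.341 1.335]
cup2 [0.486 0.097 0.031] [0.809 0.341 1.335]
```

Call:
apply_moves(commands=[[75, 0.7, -0.5, 0, -0.36], [75, 0.7, -0.5, 0, -0.36], [75, 0.7, -0.5, 0, -0.36], [75, 0.7, -0.5, 0, -0.36], [75, 0.7, -0.5, 0, -0.36], [75, 0.7, -0.2, -0.6, -0.09], [75, 0.08, 0, -0.6, 0], [75, 0, 0, 0, 0]], newtons=15)

```text
clock: 1.1
position: [0.4861, 0.4172, 0.1517]
ee_rot: [-1.93, -2.478, 0.01]
force: [-0.5, -0.7, 0.6]
width: 0.751
gripper_force: 0.0
```

Call:
apply_moves(commands=[[75, 0.02, 0.03, -0.6, 0], [75, 0, 0, -0.7, 0], [75, 0, 0, -0.4, 0], [75, 0, 0, -0.2, 0], [40, 0, 0, 0, 0], [40, 0, 0, 0, 0], [40, 0, 0, 0, 0], [40, 0, 0, 0, 0]])

```text
clock: 2.1
position: [0.4889, 0.4214, 0.0421]
ee_rot: [-1.929, -2.479, -0.003]
force: [-0.8, 0.2, 6.8]
width: 0.512
gripper_force: 15.0
```

```bash
python3 - <<'E'
from h import *
W=np.load("W0.npy");v,u=np.indices(W.shape[:2])
for n,(a,b,r) in dict(decoyR=(282,153,13),decoyF=(254,283,13),cup1=(320,138,14),cup2=(347,117,9)).items():
    q=W[((u-a)**2+(v-b)**2<r*r)];q=q[(q[:,2]>.03)&(q[:,2]<.2)];print(n,np.percentile(q,[2,50,98],axis=0).round(3).tolist())
E
```

```text
decoyR [[0.661, 0.261, 0.041], [0.686, 0.288, 0.075], [0.714, 0.314, 0.081]]
decoyF [[0.333, 0.326, 0.052], [0.362, 0.351, 0.075], [0.387, 0.376, 0.081]]
cup1 [[0.695, 0.157, 0.031], [0.744, 0.182, 0.061], [0.76, 0.22, 0.076]]
cup2 [[0.77, 0.098, 0.033], [0.787, 0.118, 0.05], [0.807, 0.136, 0.057]]
```

Call:
apply_moves(commands=[[40, 0, 0, 0.3, 0], [40, 0, 0, 0.7, 0], [40, 0, 0, 0.7, 0], [40, 0.1, -0.3, 0.2, -0.05], [40, 0.25, -0.65, 0, -0.06], [40, 0.25, -0.65, 0, -0.06], [40, 0.25, -0.65, 0, -0.06], [40, 0.25, -0.65, 0, -0.06], [40, 0.25, -0.65, 0, -0.06], [40, 0.25, -0.65, 0, -0.06], [40, 0.2, -0.6, 0, -0.05], [40, 0.08, -0.3, 0, 0]])

```text
clock: 3.6
position: [0.6014, 0.1108, 0.1545]
ee_rot: [2.206, 2.236, -0.002]
force: [-1.2, -0.2, -2.3]
width: 0.512
gripper_force: 15.0
```

```bash
python3 - <<'E'
from h import *
im,d,p=cam("side");c=cv2.resize(im[60:300,150:430],None,fx=2.5,fy=2.5);save("s1",c);s=observe();print(s["position"],s["ee_rot"],s["width"],s["gripper_force"],s["force"])
E
```

```text
[0.60182995 0.10914145 0.15469697] [ 2.20611889  2.2342982  -0.00269653] 0.5152971792562577 14.999116659164429 [-0.46188464 -3.13141249 -1.30169333]
```

View pics/s1.png

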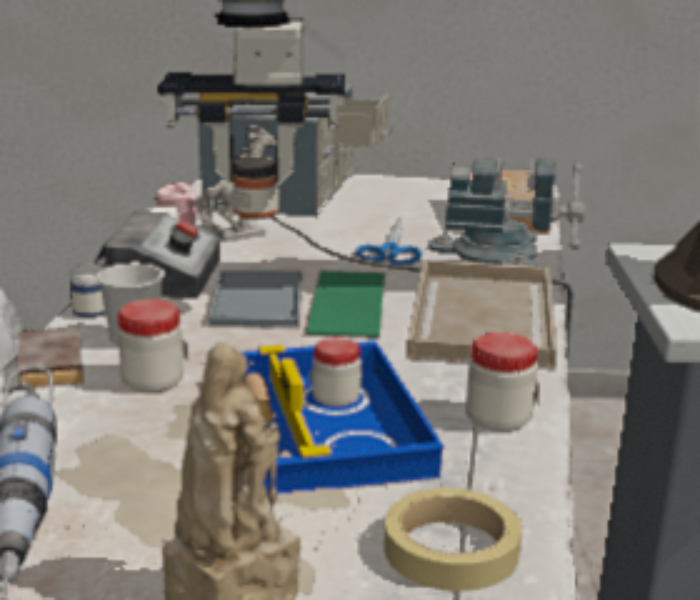

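Call:
apply_moves(commands=[[40, 0, 0.08, -0.5, 0], [40, 0, 0, -0.6, 0], [40, 0, 0, -0.4, 0], [40, 0, 0, -0.2, 0], [40, 0, 0, -0.12, 0], [40, 0, 0, 0, 0]])

```text
clock: 4.4
position: [0.6015, 0.1198, 0.0457]
ee_rot: [-2.201, -2.242, -0.0]
force: [-1.1, -0.5, -2.2]
width: 0.514
gripper_force: 15.0
```

Call:
apply_moves(commands=[[40, 0, -0.05, -0.06, 0], [40, 0, 0, 0, 0], [60, 0, 0, 0, 0], [75, 0, 0, 0, 0], [75, 0, 0, 0.2, 0], [75, 0, 0, 0.8, 0], [75, 0, 0, 0.8, 0]])

```text
clock: 5.28
position: [0.6013, 0.1164, 0.1519]
ee_rot: [2.202, 2.241, -0.0]
force: [0.6, 0.8, -0.1]
width: 0.749
gripper_force: 0.0
```

Call:
apply_moves(commands=[[75, -0.2, 0.4, 0, 0.06], [75, -0.3, 0.7, 0, 0.1], [75, -0.3, 0.7, 0, 0.1], [75, -0.3, 0.7, 0, 0.1], [75, -0.3, 0.7, 0, 0.1], [75, -0.1, 0.27, -0.4, 0], [75, 0, 0, -0.7, 0], [75, 0, 0, -0.5, 0], [75, 0, 0, -0.23, 0], [75, 0, 0, 0, 0]])

```text
clock: 6.52
position: [0.5114, 0.3245, 0.0402]
ee_rot: [-1.93, -2.479, 0.001]
force: [-0.0, -0.6, 0.3]
width: 0.75
gripper_force: 0.0
```

Call:
apply_moves(commands=[[40, 0, 0, 0, 0], [40, 0, 0, 0, 0], [40, 0, 0, 0, 0], [40, 0, 0, 0, 0]])

```text
clock: 7.02
position: [0.5116, 0.325, 0.0408]
ee_rot: [1.93, 2.479, 0.001]
force: [-2.0, -0.6, 5.3]
width: 0.469
gripper_force: 15.0
```

Call:
apply_moves(commands=[[40, 0, 0, 0.3, 0], [40, 0, 0, 0.7, 0], [40, 0, 0, 0.7, 0], [40, 0.1, -0.3, 0.2, -0.05], [40, 0.2, -0.6, 0, -0.06], [40, 0.2, -0.6, 0, -0.06], [40, 0.22, -0.65, 0, -0.06], [40, 0.22, -0.65, 0, -0.06], [40, 0.2, -0.65, 0, -0.06], [40, 0.2, -0.6, 0, -0.06], [40, 0.15, -0.4, 0, -0.05], [40, 0.05, -0.28, 0, 0]])

```text
clock: 8.52
position: [0.6035, 0.0383, 0.1538]
ee_rot: [2.204, 2.238, -0.002]
force: [0.3, 0.3, -0.7]
width: 0.474
gripper_force: 15.0
```

Call:
apply_moves(commands=[[40, 0, 0, -0.3, 0], [40, 0, 0, -0.6, 0], [40, 0, 0, -0.5, 0], [40, 0, 0, -0.3, 0], [40, 0, 0, -0.1, 0], [40, 0, 0, 0, 0]])

```text
clock: 9.28
position: [0.6039, 0.0412, 0.0462]
ee_rot: [2.201, 2.242, 0.0]
force: [0.3, -0.4, -1.3]
width: 0.47
gripper_force: 15.0
```

Call:
apply_moves(commands=[[40, 0, 0, -0.08, 0], [40, 0, 0, 0, 0], [60, 0, 0, 0, 0], [75, 0, 0, 0, 0], [75, 0, 0, 0.2, 0], [75, 0, 0, 0.8, 0], [50, -0.1, 0.6, 0.8, 0.06], [50, -0.1, 0.8, 0, 0.1], [50, -0.1, 0.9, 0, 0.1], [50, -0.2, 0.9, 0, 0.1], [50, -0.2, 0.9, 0, 0.1], [50, -0.2, 0.9, 0, 0]])

```text
clock: 10.78
position: [0.5495, 0.3426, 0.1506]
ee_rot: [1.929, 2.479, 0.002]
force: [0.7, -0.2, -0.1]
width: 0.498
gripper_force: 0.0
```

```bash
python3 - <<'E'
from h import *
im,d,p=cam("top");np.savez("top1",im=im,d=d)
c=cv2.resize(im[150:270,185:405],None,fx=3.6,fy=3.6,interpolation=cv2.INTER_CUBIC);save("crop1",np.clip(c*1.4,0,255).astype(np.uint8))
W=cloud(p,d);Z=W[...,2];v,u=np.indices(Z.shape)
m=(u>325)&(u<395)&(v>165)&(v<215)&(Z>.045)&(Z<.075)
k,l,st,ce=cv2.connectedComponentsWithStats(m.astype(np.uint8))
for i in range(1,k):
    if st[i,4]>30: print(W[l==i].mean(0),st[i,4])
s=observe();print(s["position"],s["ee_rot"],s["clock"])
E
```

```text
[0.60106263 0.11777967 0.06011652] 273
[0.60349831 0.04337571 0.05697212] 232
[0.54556299 0.35292415 0.15006045] [-1.91530247 -2.48419208 -0.00660067] 10.825
```

View pics/crop1.png

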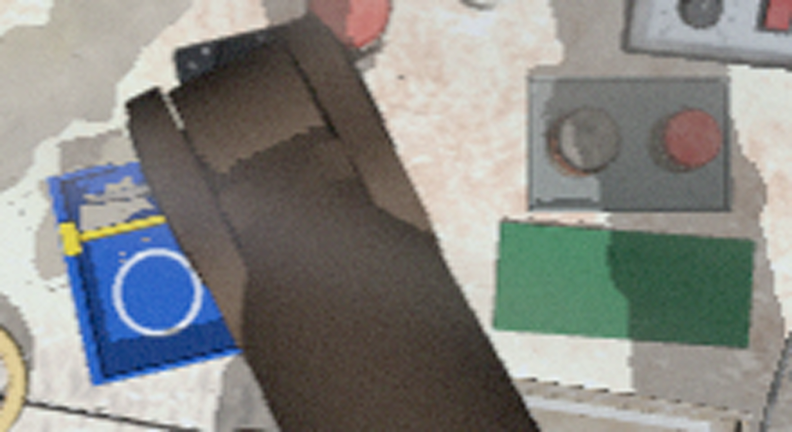

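Call:
apply_moves(commands=[[50, 0.05, 0.4, -0.4, 0], [50, 0, 0.1, -0.7, 0], [50, 0, 0, -0.5, 0], [50, 0, 0, -0.2, 0], [50, 0, 0, 0, 0]])

```text
clock: 11.45
position: [0.5529, 0.3706, 0.0416]
ee_rot: [1.93, 2.479, -0.001]
force: [0.6, -0.8, 0.9]
width: 0.499
gripper_force: 0.0
```

Call:
apply_moves(commands=[[50, -0.05, 0.22, 0, 0], [50, 0, 0, 0, 0], [0, 0, 0, 0, 0], [0, 0, 0, 0, 0], [0, 0, 0, 0, 0], [0, 0, 0, 0, 0], [0, 0, 0, 0, 0]], newtons=25)

```text
clock: 12.32
position: [0.5498, 0.3839, 0.0413]
ee_rot: [1.93, 2.479, -0.0]
force: [0.3, 0.5, 0.8]
width: 0.13
gripper_force: 25.0
```

Call:
apply_moves(commands=[[0, -0.1, -0.025, 0, 0], [0, -0.16, -0.04, 0, 0], [0, -0.16, -0.04, 0, 0], [0, -0.16, -0.04, 0, 0], [0, -0.16, -0.04, 0, 0], [0, -0.12, -0.03, 0, 0], [0, -0.08, -0.02, 0, 0], [0, 0, 0, 0, 0], [0, 0, 0, 0, 0]])

```text
clock: 13.45
position: [0.4943, 0.3704, 0.0414]
ee_rot: [1.929, 2.478, 0.003]
force: [5.2, 3.3, -5.7]
width: 0.128
gripper_force: 25.0
```

Call:
apply_moves(commands=[[30, 0, 0, 0, 0], [45, 0, 0, 0, 0], [55, 0, 0, 0.4, 0], [60, 0, 0, 0.6, 0], [60, 0.4, -0.06, 0.2, 0], [60, 0.6, -0.1, 0, 0], [60, 0.4, -0.08, 0, 0], [60, 0, 0, -0.2, 0], [60, 0, 0, 0, 0]])

```text
clock: 14.58
position: [0.5753, 0.3555, 0.0996]
ee_rot: [-1.928, -2.478, 0.005]
force: [-0.5, 0.7, -0.9]
width: 0.598
gripper_force: 0.0
```

```bash
python3 - <<'E'
from h import *
im,d,p=cam("side");np.savez("side1",im=im,d=d);c=cv2.resize(im[120:280,180:400],None,fx=3.5,fy=3.5);save("s2",np.clip(c*1.3,0,255).astype(np.uint8));s=observe();print(s["position"],s["ee_rot"],s["width"])
E
```

```text
[0.57541205 0.3559924  0.10032129] [-1.92726889 -2.47892249  0.00346636] 0.5962968722332284
```

View pics/s2.png

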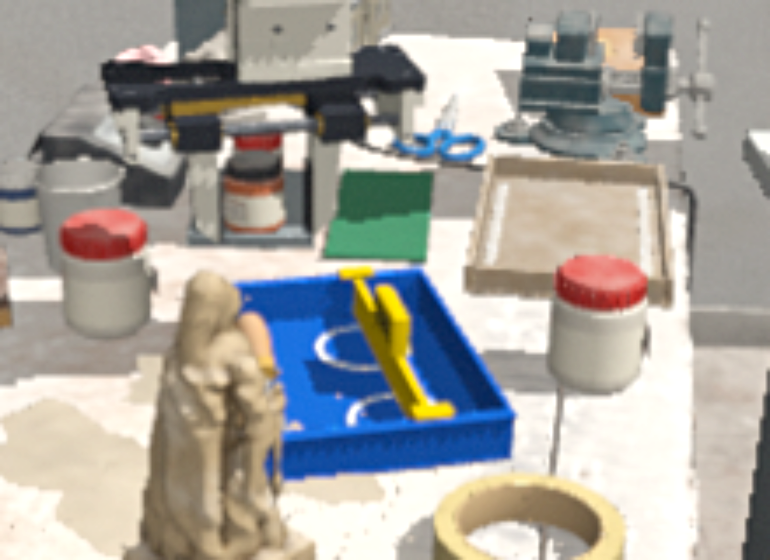

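Call:
apply_moves(commands=[[60, 0.06, 0, -0.5, 0], [60, 0, 0, -0.5, 0], [60, 0, 0, -0.3, 0], [60, 0, 0, -0.22, 0], [60, 0, 0, 0, 0]], newtons=20)

```text
clock: 15.25
position: [0.5804, 0.3556, 0.0096]
ee_rot: [-1.929, -2.479, 0.002]
force: [-0.1, 0.2, 0.6]
width: 0.601
gripper_force: 0.0
```

Call:
apply_moves(commands=[[60, 0, 0, -0.03, 0], [10, 0, 0, 0, 0], [10, 0, 0, 0, 0], [10, 0, 0, 0, 0], [10, 0, 0, 0, 0], [10, 0, 0, 0, 0], [10, 0, 0, 0, 0]], newtons=25)

```text
clock: 16.12
position: [0.581, 0.3556, 0.0085]
ee_rot: [1.93, 2.479, 0.0]
force: [-1.4, -0.6, 1.6]
width: 0.196
gripper_force: 24.9
```

Call:
apply_moves(commands=[[10, 0, 0, 0.2, 0], [10, 0, 0, 0.4, 0], [10, 0, 0, 0.6, 0], [10, 0, 0, 0.6, 0], [10, 0, 0, 0.4, 0], [10, 0, 0, 0, 0]])

```text
clock: 16.88
position: [0.5823, 0.3563, 0.1432]
ee_rot: [1.929, 2.478, 0.007]
force: [0.5, 0.3, -0.5]
width: 0.2
gripper_force: 24.9
```

```bash
python3 - <<'E'
from h import *
im,d,p=cam("side");np.savez("side2",im=im,d=d);c=cv2.resize(im[80:280,180:400],None,fx=3,fy=3);save("s3",np.clip(c*1.3,0,255).astype(np.uint8));s=observe();print(s["position"],s["ee_rot"],s["width"])
E
```

```text
[0.58131064 0.35585236 0.14134047] [1.92941477 2.47874472 0.00282283] 0.19467224386738083
```

View pics/s3.png

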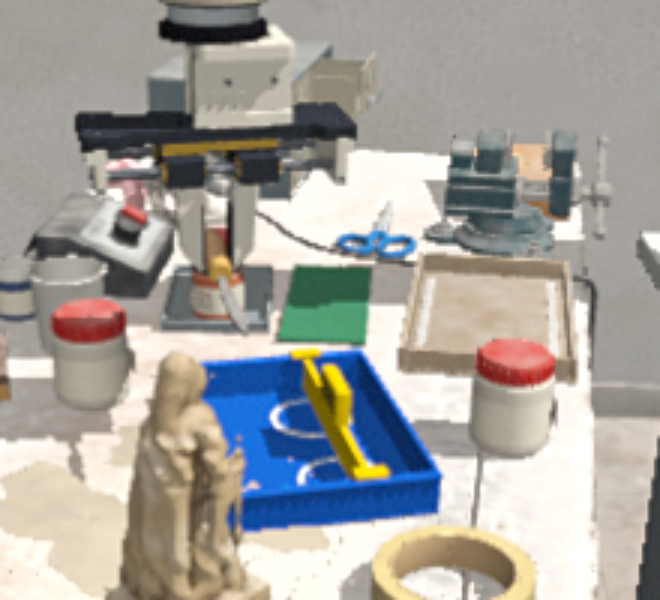

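```bash
python3 - <<'E'
from h import *
z=np.load("side2.npz");p=imaging.camera_params("side");W=cloud(p,z["d"])
def pr(q):
    R=cv2.Rodrigues(np.array(p["rotation"]))[0];c=(np.array(q)-p["origin"])@R;n=np.c_[c[:,:2]*[1,-1]/-c[:,2:]]
    return cv2.projectPoints(np.c_[n,np.ones(len(n))],np.zeros(3),np.zeros(3),np.array(p["camera_matrix"]),np.array(p["dist"]))[0][:,0]
# box of points near the gripper, below 0.16
m=(W[...,0]>.48)&(W[...,0]<.66)&(W[...,1]>.33)&(W[...,1]<.52)&(W[...,2]>.07)&(W[...,2]<.2)
q=W[m];v,u=np.nonzero(m)
for y in np.arange(.33,.5,.01):
    s=q[(q[:,1]>=y)&(q[:,1]<y+.01)]
    if len(s): print(round(y,2),len(s),np.median(s,0).round(4),s[:,2].min().round(3),s[:,2].max().round(3))
i=np.argmax(q[:,1]);print("tip",q[np.argsort(q[:,1])[-8:]].round(3),u[i],v[i])
E
```

```text
0.33 11 [0.584  0.3351 0.1559] 0.151 0.157
0.34 20 [0.5819 0.3474 0.1553] 0.151 0.196
0.35 53 [0.5735 0.3549 0.1719] 0.148 0.2
0.36 243 [0.5662 0.3635 0.1732] 0.144 0.2
0.37 183 [0.596  0.3725 0.1702] 0.141 0.199
0.38 30 [0.5771 0.3819 0.1457] 0.14 0.154
0.39 4 [0.5741 0.3952 0.1426] 0.141 0.143
0.4 9 [0.5704 0.4042 0.1433] 0.142 0.144
0.41 10 [0.5685 0.417  0.1433] 0.141 0.145
0.42 7 [0.5669 0.426  0.1435] 0.141 0.145
0.43 10 [0.5642 0.4349 0.1437] 0.141 0.144
0.44 10 [0.5615 0.4456 0.1438] 0.142 0.145
0.45 10 [0.5606 0.4553 0.1436] 0.141 0.144
0.46 11 [0.5579 0.4656 0.1433] 0.141 0.144
0.47 5 [0.5556 0.4759 0.1435] 0.142 0.145
tip [[0.558 0.469 0.141]
 [0.554 0.469 0.143]
 [0.558 0.47  0.143]
 [0.556 0.473 0.144]
 [0.556 0.475 0.143]
 [0.556 0.476 0.142]
 [0.554 0.478 0.142]
 [0.554 0.478 0.145]] 261 190
```

Call:
apply_moves(commands=[[10, -0.06, -0.25, 0, -0.03], [10, -0.12, -0.45, 0, -0.06], [10, -0.14, -0.55, 0, -0.06], [10, -0.14, -0.55, 0, -0.06], [10, -0.14, -0.55, 0, -0.06], [10, -0.14, -0.55, 0, -0.06], [10, -0.14, -0.55, 0, -0.06], [10, -0.14, -0.55, 0, -0.06], [10, -0.14, -0.5, 0, -0.06], [10, -0.12, -0.4, 0, -0.06], [10, -0.08, -0.25, 0, -0.04], [10, -0.02, -0.08, 0, 0]])

```text
clock: 18.42
position: [0.498, 0.0412, 0.1403]
ee_rot: [-2.285, -2.156, -0.0]
force: [0.5, 0.2, -1.0]
width: 0.196
gripper_force: 24.9
```

Call:
apply_moves(commands=[[10, 0, 0, -0.3, 0], [10, 0, 0, -0.5, 0], [10, 0, 0, -0.5, 0], [10, 0, 0, -0.4, 0], [10, 0, 0, -0.1, 0], [10, 0, 0, 0, 0]])

```text
clock: 19.18
position: [0.4984, 0.0423, 0.0324]
ee_rot: [-2.283, -2.158, 0.0]
force: [0.1, -0.4, -0.8]
width: 0.198
gripper_force: 24.9
```

Call:
apply_moves(commands=[[10, 0, 0, -0.2, 0], [10, 0, 0, -0.12, 0], [10, 0, 0, -0.04, 0], [10, 0, 0, 0, 0], [20, 0, 0, 0, 0], [35, 0, 0, 0, 0], [50, 0, 0, 0, 0], [50, 0, 0, 0.3, 0], [50, 0, 0, 0.7, 0], [50, 0, 0.3, 0.7, 0.1], [50, 0, 0.8, 0.4, 0.1], [50, 0, 0.8, 0, 0.1]])

```text
clock: 20.68
position: [0.4996, 0.1573, 0.1392]
ee_rot: [2.114, 2.321, 0.007]
force: [0.1, 0.4, -0.5]
width: 0.502
gripper_force: 0.0
```

Call:
apply_moves(commands=[[50, 0, 0.75, 0, 0.1], [50, 0, 0.75, 0, 0.1], [50, -0.04, 0.75, 0, 0.1], [50, -0.04, 0.7, 0, 0.01], [50, 0, 0.5, 0, 0], [50, 0, 0.08, 0, 0], [50, 0, 0, 0, 0]])

```text
clock: 21.55
position: [0.4934, 0.3669, 0.1366]
ee_rot: [1.93, 2.479, -0.001]
force: [-0.5, 0.3, -1.4]
width: 0.502
gripper_force: 0.0
```

```bash
python3 - <<'E'
from h import *
im,d,p=cam("top");np.savez("top2",im=im,d=d)
c=cv2.resize(im[150:270,185:405],None,fx=3.6,fy=3.6,interpolation=cv2.INTER_CUBIC);save("crop2",np.clip(c*1.4,0,255).astype(np.uint8))
s=observe();print(s["position"],s["ee_rot"],s["clock"])
E
```

```text
[0.49368868 0.36617728 0.1366982 ] [ 1.93090325e+00  2.47733488e+00 -1.06980039e-03] 21.6
```

View pics/crop2.png

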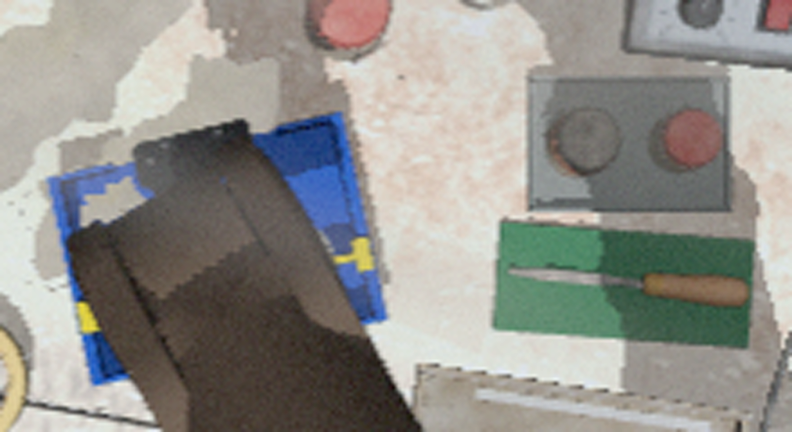

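Call:
apply_moves(commands=[[50, 0, 0.05, -0.5, 0], [50, 0, 0, -0.6, 0], [50, 0, 0, -0.35, 0], [50, 0, 0, -0.12, 0], [50, 0, 0, 0, 0], [0, 0, 0, 0, 0], [0, 0, 0, 0, 0], [0, 0, 0, 0, 0], [0, 0, 0, 0, 0], [0, 0, 0, 0, 0]])

```text
clock: 22.85
position: [0.4942, 0.371, 0.0429]
ee_rot: [1.93, 2.478, 0.003]
force: [2.1, 1.3, 0.3]
width: 0.129
gripper_force: 25.0
```

Call:
apply_moves(commands=[[0, 0.1, 0.025, 0, 0], [0, 0.16, 0.04, 0, 0], [0, 0.16, 0.04, 0, 0], [0, 0.16, 0.04, 0, 0], [0, 0.16, 0.04, 0, 0], [0, 0.12, 0.03, 0, 0], [0, 0.08, 0.02, 0, 0], [0, 0.02, 0, 0, 0], [0, 0, 0, 0, 0], [0, 0, 0, 0, 0]])

```text
clock: 24.1
position: [0.5514, 0.3849, 0.0429]
ee_rot: [1.93, 2.479, 0.001]
force: [0.2, 0.8, 5.2]
width: 0.13
gripper_force: 25.0
```

Call:
apply_moves(commands=[[30, 0, 0, 0, 0], [50, 0, 0, 0.2, 0], [75, 0, 0, 0.8, 0], [75, 0, -0.3, 0.8, 0], [75, 0.1, -0.6, 0, -0.06], [75, 0.12, -0.75, 0, -0.06], [75, 0.12, -0.75, 0, -0.06], [75, 0.12, -0.75, 0, -0.06], [75, 0.12, -0.75, 0, -0.06], [75, 0.12, -0.75, 0, -0.06], [75, 0.12, -0.7, 0, -0.06], [75, 0.05, -0.35, 0, -0.04]], newtons=15)

```text
clock: 25.6
position: [0.6034, 0.0399, 0.1512]
ee_rot: [2.205, 2.237, -0.0]
force: [-0.1, 0.0, -0.9]
width: 0.748
gripper_force: 0.0
```

Call:
apply_moves(commands=[[75, 0, 0, -0.5, 0], [75, 0, 0, -0.5, 0], [75, 0, 0, -0.2, 0], [75, 0, 0, 0, 0]])

```text
clock: 26.1
position: [0.6028, 0.0434, 0.0782]
ee_rot: [-2.2, -2.241, 0.001]
force: [-0.5, -0.1, 1.6]
width: 0.746
gripper_force: 0.0
```

Call:
apply_moves(commands=[[75, 0, 0, -0.4, 0], [75, 0, 0, -0.2, 0], [75, 0, 0, 0, 0], [40, 0, 0, 0, 0], [40, 0, 0, 0, 0], [40, 0, 0, 0, 0], [40, 0, 0, 0, 0]])

```text
clock: 26.98
position: [0.6035, 0.0428, 0.043]
ee_rot: [2.201, 2.241, 0.001]
force: [-0.4, 0.3, 3.0]
width: 0.466
gripper_force: 15.0
```

Call:
apply_moves(commands=[[40, 0, 0, 0.3, 0], [40, 0, 0, 0.7, 0], [40, 0, 0, 0.6, 0], [40, -0.1, 0.3, 0.2, 0.05], [40, -0.2, 0.6, 0, 0.06], [40, -0.22, 0.65, 0, 0.06], [40, -0.22, 0.65, 0, 0.06], [40, -0.22, 0.65, 0, 0.06], [40, -0.2, 0.6, 0, 0.06], [40, -0.2, 0.6, 0, 0.06], [40, -0.12, 0.4, 0, 0.05], [40, -0.05, 0.26, 0, 0]])

```text
clock: 28.48
position: [0.5102, 0.3268, 0.1502]
ee_rot: [-1.927, -2.481, 0.001]
force: [0.4, -1.1, -1.1]
width: 0.466
gripper_force: 15.0
```

Call:
apply_moves(commands=[[40, 0, 0, -0.3, 0], [40, 0, 0, -0.5, 0], [40, 0, 0, -0.4, 0], [40, 0, 0, 0, 0], [40, 0, 0, 0, 0]])

```text
clock: 29.1
position: [0.5121, 0.3243, 0.0788]
ee_rot: [1.931, 2.477, -0.0]
force: [0.8, 0.1, 0.0]
width: 0.472
gripper_force: 15.0
```

Lower by 0.0355 m to set it down, then release and rise.

Call:
apply_moves(commands=[[40, 0, 0, -0.3, 0], [40, 0, 0, -0.2, 0], [40, 0, 0, -0.08, 0], [40, 0, 0, 0, 0], [40, 0, 0, 0, 0]])

```text
clock: 29.72
position: [0.5115, 0.3254, 0.0438]
ee_rot: [1.93, 2.479, 0.0]
force: [0.1, 0.4, -2.1]
width: 0.471
gripper_force: 15.0
```

Call:
apply_moves(commands=[[40, 0, 0, -0.02, 0], [55, 0, 0, 0, 0], [75, 0, 0, 0, 0], [75, 0, 0, 0.3, 0], [75, 0, 0, 0.8, 0], [75, 0.1, -0.2, 0.7, -0.04], [75, 0.25, -0.6, 0, -0.08], [75, 0.3, -0.7, 0, -0.1], [75, 0.3, -0.7, 0, -0.1], [75, 0.3, -0.7, 0, -0.1], [75, 0.25, -0.57, 0, -0.04], [75, 0, 0, 0, 0]])

```text
clock: 31.22
position: [0.6028, 0.1128, 0.1522]
ee_rot: [2.206, 2.233, 0.001]
force: [0.9, 0.1, -0.2]
width: 0.75
gripper_force: 0.0
```

Call:
apply_moves(commands=[[75, 0, 0, -0.5, 0], [75, 0, 0, -0.5, 0], [75, 0, 0, -0.2, 0], [75, 0, 0, 0, 0]])

```text
clock: 31.72
position: [0.601, 0.1178, 0.0786]
ee_rot: [-2.2, -2.242, 0.001]
force: [-0.3, 0.1, 0.3]
width: 0.75
gripper_force: 0.0
```

Call:
apply_moves(commands=[[75, 0, 0, -0.4, 0], [75, 0, 0, -0.18, 0], [75, 0, 0, 0, 0], [40, 0, 0, 0, 0], [40, 0, 0, 0, 0], [40, 0, 0, 0, 0], [40, 0, 0, 0, 0]])

```text
clock: 32.6
position: [0.6017, 0.1172, 0.0443]
ee_rot: [2.201, 2.241, 0.001]
force: [-0.5, 0.3, 5.0]
width: 0.514
gripper_force: 15.0
```

Call:
apply_moves(commands=[[40, 0, 0, 0.3, 0], [40, 0, 0, 0.7, 0], [40, 0, 0, 0.6, 0], [40, -0.1, 0.3, 0.2, 0.04], [40, -0.24, 0.65, 0, 0.06], [40, -0.25, 0.65, 0, 0.06], [40, -0.25, 0.65, 0, 0.06], [40, -0.25, 0.65, 0, 0.06], [40, -0.25, 0.65, 0, 0.06], [40, -0.25, 0.65, 0, 0.06], [40, -0.2, 0.55, 0, 0.06], [40, -0.1, 0.3, 0, 0]])

```text
clock: 34.1
position: [0.485, 0.4231, 0.1507]
ee_rot: [-1.923, -2.482, 0.002]
force: [-0.2, -0.6, -2.1]
width: 0.516
gripper_force: 15.0
```

Call:
apply_moves(commands=[[40, 0, 0, -0.3, 0], [40, 0, 0, -0.5, 0], [40, 0, 0, -0.4, 0], [40, 0, 0, 0, 0], [40, 0, 0, 0, 0]])

```text
clock: 34.72
position: [0.4889, 0.419, 0.08]
ee_rot: [1.931, 2.477, 0.0]
force: [-0.1, 1.0, -1.9]
width: 0.511
gripper_force: 15.0
```

Call:
apply_moves(commands=[[40, 0, 0.01, -0.3, 0], [40, 0, 0, -0.2, 0], [40, 0, 0, -0.08, 0], [40, 0, 0, 0, 0], [40, 0, 0, 0, 0]])

```text
clock: 35.35
position: [0.4881, 0.4208, 0.045]
ee_rot: [1.93, 2.479, 0.0]
force: [-0.1, 0.0, -0.9]
width: 0.519
gripper_force: 15.0
```

Release, rise and retract so that the tote is visible from above.

Call:
apply_moves(commands=[[40, 0, 0, -0.015, 0], [55, 0, 0, 0, 0], [75, 0, 0, 0, 0], [75, 0, 0, 0.3, 0], [75, 0, 0, 0.8, 0], [75, 0, 0, 0.8, 0], [75, -0.4, 0.3, 0.5, 0.1], [75, -0.7, 0.5, 0, 0.3], [75, -0.7, 0.5, 0, 0.3], [75, -0.7, 0.5, 0, 0.3], [75, -0.7, 0.5, 0, 0.3], [75, -0.4, 0.3, 0, 0.1]])

```text
clock: 36.85
position: [0.2694, 0.5785, 0.1894]
ee_rot: [-0.956, -2.992, -0.002]
force: [0.8, 0.2, 0.3]
width: 0.747
gripper_force: 0.0
```

```bash
python3 - <<'E'
from h import *
im,d,p=cam("top");np.savez("top3",im=im,d=d)
c=cv2.resize(im[160:270,185:405],None,fx=3.6,fy=3.6,interpolation=cv2.INTER_CUBIC);save("crop3",np.clip(c*1.5,0,255).astype(np.uint8))
W=cloud(p,d);Z=W[...,2];v,u=np.indices(Z.shape)
for n,(a,b) in(("black",(228.5,231)),("red",(265.5,223))):
    m=((u-a)**2+(v-b)**2<18**2)&(Z>.05)&(Z<.08);q=W[m];print(n,m.sum(),q.mean(0),np.median(q[:,2]))
s=observe();print(s["position"],s["clock"])
E
```

```text
black 246 [0.48911449 0.41847211 0.06090005] 0.060932918670646874
red 211 [0.51221398 0.32460626 0.05808908] 0.05801470915722007
[0.26596016 0.58072693 0.18903849] 36.9
```

View pics/crop3.png

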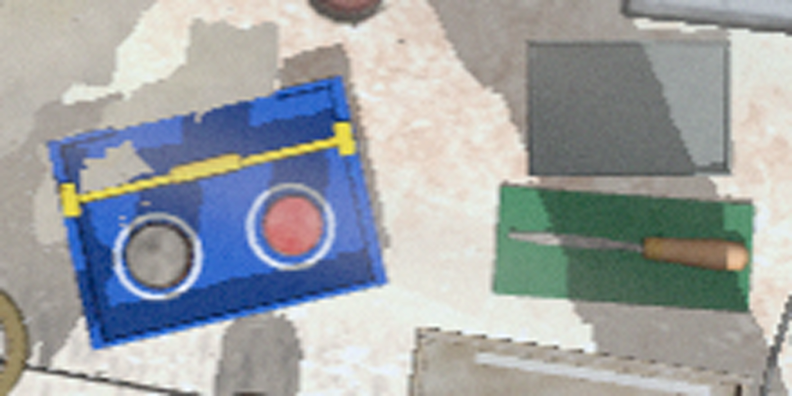

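The last view shows both jars back on their rings, at crop (157,255) and (292,224), each about 2.5 mm from its start. The divider is home, with its tab at (205,168). The file lies along the mat with its middle at (628,245), against the mat's centre at about (624,247).

```bash
python3 -c "
from cell import arm
print(arm.sign_off())"
```

```text
the job is handed in; nothing more can be done
None
```

I finished the whole sequence and handed the job in at about 37 s on the robot's clock: the file lies centred on the mat, the divider is home, and both jars are back on their rings, about 2.5 mm from where they started. The hand-in returned no verdict.

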